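# Park the chess box and stand the dice cup beside it

## Task

Put the games away: slide the flat chess box across the ledge into the L-shaped wooden corner on the cork sheet, until it lies flush against both strips, and then push its sliding latch fully shut. Then slide the lying dice cup foot-first until it butts against the free short side of the parked box, and use the box as the stop to raise the mouth end, with the foot kept down on the ledge, until the cup stands by itself upright close beside the box. Let go of everything and leave the other things where they are.

Things in the scene. Friction and masses are not known exactly. Their poses are not given: they have to be found in the camera images.
- box: flat grey plastic chess box, loose, about 0.5 kg (too wide to grasp: push it), 100 mm along its x, 160 mm along its y, 34 mm high; origin at the centre of its underside. Chequered squares on the +x half of its top, latch on the -x half. It starts on the robot's side of the corner and to its right (-y), turned at most 0.4 rad from the corner's axes
- corner_home (a point): where the underside centre of the parked box belongs, on cork flush with the ledge (things slide over it). +x points to the back strip, +y to the side strip: fixed wood, 22 mm high, inner faces 51 mm along +x and 81 mm along +y from here. The back strip spans y -113 to +99 mm, the side strip x -49 to +69. Parked, the box has its x, y along these axes and touches both
- latch (a joint): travel of the latch tab along the box's +y: 0 open, 0.030 m fully shut; it stays where it is left and takes about 2 N to slide
- latch_tab (a point): middle of the latch tab, a grey block on top of the box, 24 mm along the box's x, 26 mm along its y, its top 50 mm and this point 42 mm above the ledge. Push it along the box's +y to the keeper, a fixed block 12 mm high on the box; this presses the box into the side strip
- cup_center (a point): centre of the black eight-sided plastic dice cup, 100 mm long, 56 mm across flats, about 0.15 kg, lying on a flat (it does not roll), this point 28 mm above the ledge. x axis from closed foot to open mouth. It starts right (-y) of the box, foot roughly to +y. Standing, x points up, this point is 50 mm high, and within 20 degrees of upright it settles onto its foot by itself
- cup_foot (a point): centre of the outer face of the cup's foot, 50 mm from the cup's centre, same axes. When the cup is raised against the box's 34 mm high side, the foot's lower edge slides away from the box as the mouth rises, in the end by the cup's 56 mm width
- draught_a: bystander, loose: flat round wooden draughts piece, 64 mm across, 14 mm high; origin under its centre
- draught_b: bystander, loose: second such draughts piece
- draught_c: bystander, loose: third such draughts piece
- bell: bystander, loose: steel counter bell with a press plunger, 84 mm across, 53 mm high; origin under its centre
- bowl: bystander, loose: white ceramic bowl with bottle caps, 120 mm across, 45 mm high; origin under its centre
- mug: bystander, loose: ceramic mug, 80 mm across, 90 mm high; origin under its centre
- pad: bystander, loose: paper score pad 80 x 120 x 12 mm; origin under its centre
- cup: the dice cup itself, same axes as cup_center; origin on its outside, at mid-length, 28 mm from the centre line (under the centre at the start)

How it is judged:
By the outcome, as a careful person would: the job done as asked, in the order asked, and still so for the second after the job is handed in, with the robot touching nothing.
It also fails if it takes over 72 s, if anything falls off the work surface, if the arm or the gripper's body presses on something with over 40 N, if the wrist force passes 120 N, or if a joint passes its speed limit or range.

## Robot

A 6-joint arm with a two-finger parallel gripper is mounted at the origin on the work surface. World frame = base frame: x ahead of the robot, y to its left, z up, the work surface at z = 0. Lengths are in m, angles in rad, forces in N, time in s.
With the tool pointing down it reaches from about 0.35 to 0.975 m from the base axis. Payload 4.9 kg.
Tool frame: the origin (TCP) lies at the very end of the fingers, on their centre line; the grasp point (between the pads) lies 19 mm behind it (pinch_z is the distance from the TCP to the grasp point, in m); z points along the fingers, y is the line along which they close (so a half turn about z gives the same grasp; the last joint's range is limited). The gripper opens to 85 mm and grips with 20 to 120 N. Pads are 22 mm wide; open, the fingers measure 114 mm over their backs; the gripper's body (76 mm by 85 mm) begins 54 mm behind the grasp point. The pads swing forward as they close: fully open they stand 13 mm farther back than shut.
Start: joints at [1.173, 0.053, 1.613, -0, 1.476, -0.119], TCP at [0.172, 0.601, 0.231] pointing down, gripper open.
Joint ranges: [-3.01, 3.01], [-1.01, 2.22], [0.06, 2.58], [-1.02, 4.17], [0.09, 2.62], [-3.14, 3.14]. Speed limits (rad/s): [2.57, 2.57, 3.14, 3.14, 3.14, 3.14].

## Interface

Orientations are given as a unit quaternion [w, x, y, z].
In Python, from plant import * gives the robot as it stands. The module is installed in compiled form; this text tells all that it offers.
- The arm moves only by the tool play_rows, never from a script. Its arguments are lists of equal length, an entry for each row: "linear": the shift along the world's x, y, z in m, a list of three; "turn": the turn about the world's z in degrees. A call has 1 to 8 rows; each row shifts and turns the commanded pose from where the row before left it; what a row does not reach is not made up. A row lasts 1/8 s, in which the tool goes at most 62.5 mm and 10.7 degrees, less where a joint would pass 70% of its speed; a pose out of reach is approached as far as the arm can. A call is refused whole if a number of a shift passes 0.0625 or a number of a turn 10.7, either way. A call with a gripper value outside its range is refused whole. "hand" is the finger opening in m, from 0 to 0.0854, set as the call begins (left out, the last holds). The fingers move at their own pace and stop on an object; the grip force is fixed at half the most. Time passes only in rows, so rows that do not move let the fingers close. It gives the time, the measured TCP pose, the force, the opening and the grip force at its end, in the units of the state.
- state(): the state, without advancing time (a new reading comes with each control period).
- grab_frame(name): name is "side" or "top"; returns the picture (384x512x3 uint8, red, green, blue); there is no depth.
- camera_info(name): a dict with "camera_matrix" (3x3 intrinsics, pixels), "origin" and "attitude" of the camera in the world. Camera axes: x right, y down, z forward; pixel columns grow to the right and rows downward; lengths in m; the calibration is good to about 2 mm. A picture is of the moment at which its call begins. camera_info takes no time and is no camera call.
- job_done(): hands the job in; it is judged then, once.
Trained networks look in the newest picture that a camera, given by its name, has taken for a name from the list of things; names that differ only in an ending like _2 or _b are one class to them, and where a whole thing is asked for, a point or a joint stands for the part that bears it (a point fixed in the world has none). Each returns a list of dicts, best first, with "p" (0 to 1); they miss things now and then, are a little off and sometimes report something else, mostly with a low value. They report only what shows in the picture. A call takes as long as a camera call.
- trace(camera, thing): "region" (384x512 bool, what is visible of it) and "location" ([column, row] in pixels, amid what is visible of it).
The state is a dict: "time": time; "joint_pos": joint angles; "joint_vel": joint speeds; "joint_efforts": joint torques, N m; "tool_pos": TCP position; "tool_rot": TCP orientation; "contact_force": force on the tool from outside, world axes, zero at the start; "ft_torque": the same for the moment, N m; "gripper_width": opening from 0.0 (shut) to 1.0 (fully open); "grasp_force": force on a finger pad.
Only numpy, scipy, OpenCV 4.12 (cv2) and the standard library are available. Lean on these libraries where they do the work, as an engineer would, in place of code of your own. Each camera call takes 0.05 s, during which the arm holds its last target. There are 200 camera calls.

## Working session

There is one attempt and no reset: what is moved stays moved. The work goes in short steps, Python scripts to look and compute and a tool call to move; the robot and the scene stay as the last step left them, time stands still between calls to the robot, and variables do not carry over. Pictures are saved under pics/ and viewed, at most 10 in all, crops included, and the job is handed in when it is done.

Besides the shell and the picture viewer there is one more tool, called as name(argument=value, ...), one argument or row to a line, values as JSON. play_rows: Moves the arm, as the interface text tells. Its arguments: {"type":"object","properties":{"linear":{"type":"array","items":{"type":"array","items":{"type":"number"}}},"turn":{"type":"array","items":{"type":"number"}},"hand":{"type":"number"}},"required":["linear","turn"]}

```bash
mkdir -p pics; cat > h.py <<'E'
from plant import *
import numpy as np, cv2
from scipy.spatial.transform import Rotation as R
def cam(n):
    c=camera_info(n); K=np.array(c["camera_matrix"]); q=np.array(c["attitude"])
    Rm=q if q.shape==(3,3) else R.from_quat(q,scalar_first=True).as_matrix()
    return K,np.array(c["origin"]),Rm
def w(n,px,z):
    K,o,Rm=cam(n); px=np.atleast_2d(np.array(px,float))
    d=(Rm@np.linalg.inv(K)@np.c_[px,np.ones(len(px))].T).T
    return o+d*((z-o[2])/d[:,2])[:,None]
def proj(n,P):
    K,o,Rm=cam(n); p=(K@Rm.T@(np.atleast_2d(P)-o).T).T
    return p[:,:2]/p[:,2:]
def save(n,f):
    im=grab_frame(n); cv2.imwrite("pics/"+f,im[:,:,::-1]); return im
E
python3 - <<'E'
from h import *
for n in("side","top"): print(camera_info(n)); save(n,n+"0.png")
for t in["box","latch_tab","cup","draught_a","bell","bowl","mug","pad"]:
    for r in trace("top",t)[:3]:
        rg=r["region"].astype(np.uint8)
        c=cv2.minAreaRect(cv2.findNonZero(rg))
        print(t,round(r["p"],2),np.round(r["location"]),rg.sum(),np.round(cv2.boxPoints(c)).tolist(),np.round(w("top",r["location"],0.03)[0],3))
print(state()["time"])
E
```

```text
{'camera_matrix': array([[498.28239912,   0.        , 249.96756678],
       [  0.        , 498.28239912, 187.18599011],
       [  0.        ,   0.        ,   1.        ]]), 'origin': array([ 0.17220052, -1.0192276 ,  0.69169945]), 'attitude': array([-0.50350533,  0.84479631, -0.15020193,  0.10119764])}
{'camera_matrix': array([[352.1542851 ,   0.        , 254.27492638],
       [  0.        , 352.1542851 , 189.56390477],
       [  0.        ,   0.        ,   1.        ]]), 'origin': array([0.3971487 , 0.0229413 , 1.15922166]), 'attitude': array([ 0.05885002, -0.69648134,  0.71264333, -0.0599158 ])}
box 0.6 [251. 216.] 1547 [[224.0, 199.0], [273.0, 197.0], [275.0, 229.0], [225.0, 231.0]] [0.502 0.032 0.03 ]
latch_tab 0.38 [252. 223.] 68 [[246.0, 219.0], [257.0, 219.0], [257.0, 226.0], [246.0, 226.0]] [0.482 0.027 0.03 ]
latch_tab 0.32 [344. 187.] 669 [[324.0, 177.0], [360.0, 177.0], [360.0, 196.0], [324.0, 196.0]] [ 0.59  -0.272  0.03 ]
cup 0.97 [343. 188.] 681 [[325.0, 176.0], [360.0, 176.0], [360.0, 197.0], [325.0, 197.0]] [ 0.587 -0.27   0.03 ]
draught_a 0.8 [185. 236.] 313 [[177.0,
[... 290 characters left out ...]
] [ 0.758 -0.008  0.03 ]
bell 0.82 [292. 140.] 442 [[280.0, 147.0], [288.0, 125.0], [309.0, 132.0], [302.0, 154.0]] [ 0.753 -0.11   0.03 ]
bowl 0.93 [383. 236.] 1138 [[364.0, 217.0], [401.0, 217.0], [401.0, 254.0], [364.0, 254.0]] [ 0.429 -0.386  0.03 ]
mug 0.9 [131. 203.] 768 [[116.0, 186.0], [150.0, 186.0], [150.0, 217.0], [116.0, 217.0]] [0.554 0.417 0.03 ]
mug 0.7 [379. 235.] 1100 [[364.0, 217.0], [400.0, 217.0], [400.0, 254.0], [364.0, 254.0]] [ 0.433 -0.373  0.03 ]
mug 0.48 [213. 180.] 2530 [[179.0, 161.0], [243.0, 157.0], [245.0, 200.0], [181.0, 204.0]] [0.623 0.154 0.03 ]
pad 0.98 [227. 135.] 846 [[206.0, 126.0], [242.0, 122.0], [245.0, 146.0], [209.0, 151.0]] [0.777 0.105 0.03 ]
0.5
```

View pics/top0.png

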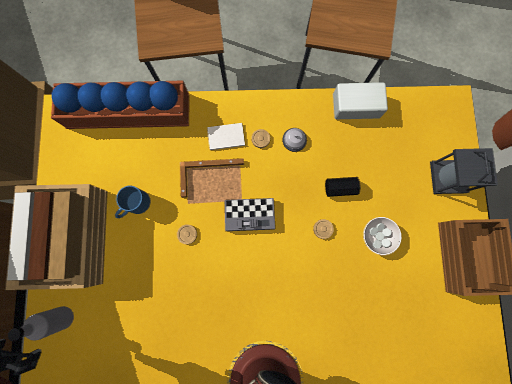

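View pics/side0.png

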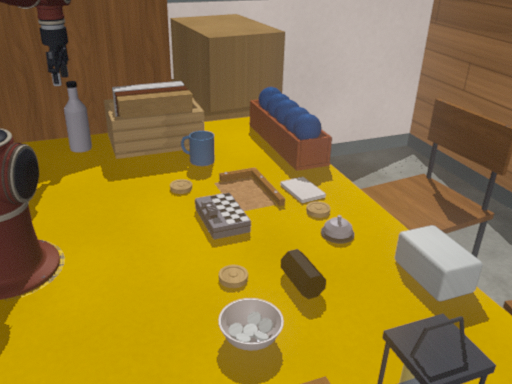

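The top view shows the corner around px (180–243, 160–203). The box is at (250, 215) with its latch facing the robot, and the cup is at (343, 187) with its foot to the left. One draught lies at (323, 229). I'll zoom in next.

```bash
python3 - <<'E'
from h import *
im=cv2.imread("pics/top0.png")
c=im[150:240,170:290]; cv2.imwrite("pics/crop.png",cv2.resize(c,None,fx=6.6,fy=6.6,interpolation=cv2.INTER_CUBIC))
# cork & strip masks: fit
hsv=cv2.cvtColor(im,cv2.COLOR_BGR2HSV)
for p in [(210,185),(210,162),(183,180),(225,240),(240,220),(200,150)]: print(p,im[p[1],p[0]],hsv[p[1],p[0]])
for t in ["cup","box"]:
  r=trace("top",t)[0]["region"].astype(np.uint8)
  print(t,cv2.minAreaRect(cv2.findNonZero(r)))
s=state();print(s["tool_rot"],s["tool_pos"])
E
```

```text
(210, 185) [ 94 135 186] [ 13 126 186]
(210, 162) [ 57  95 142] [ 13 153 142]
(183, 180) [ 55  95 142] [ 14 156 142]
(225, 240) [ 40 181 229] [ 22 210 229]
(240, 220) [117 111 113] [130  13 117]
(200, 150) [ 41 181 228] [ 22 209 228]
cup ((342.5, 186.5), (21.0, 35.0), 90.0)
box ((249.29470825195312, 214.1617431640625), (31.55359649658203, 49.617164611816406), 87.79740142822266)
[ 2.37767283e-06  1.38952059e-01  9.90299109e-01 -1.22131677e-07] [0.17199628 0.60084778 0.23131209]
```

View pics/crop.png

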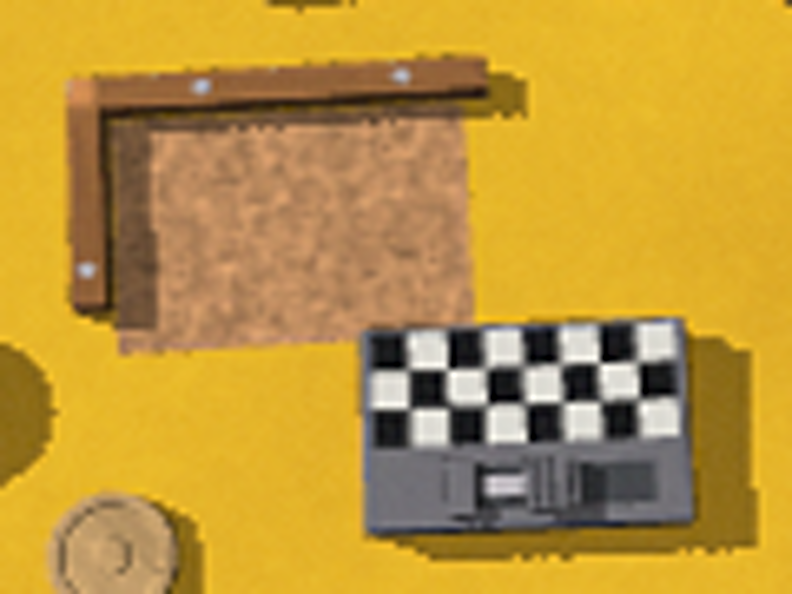

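The crop is 6.6x with its origin at px (170, 150). The L strip's top corners are at about (68,80), (486,58), (487,95), (73,308), (107,306). The box's top corners are at about (364,332), (683,320), (693,522), (367,535). The keeper is at (460,482) and the tab at about (553,482).

```bash
python3 - <<'E'
from h import *
from scipy.optimize import least_squares
def P(c): return (np.array(c,float)+.5)/6.6-.5+[170,150]
def fit(loc,px,z):
    loc=np.array(loc)/1000
    def pts(p):
        c,s=np.cos(p[2]),np.sin(p[2])
        return np.c_[p[0]+c*loc[:,0]-s*loc[:,1],p[1]+s*loc[:,0]+c*loc[:,1],np.full(len(loc),z)]
    r=least_squares(lambda p:(proj("top",pts(p))-px).ravel(),[.6,.1,0])
    return np.round(r.x,4),np.round(r.fun,1)
print("home",fit([(69,99),(69,-113),(51,-113),(-49,99),(-49,81),(51,81)],P([(68,80),(486,58),(487,95),(73,308),(107,306),(102,110)]),.022))
print("box",fit([(50,80),(50,-80),(-50,-80),(-50,80)],P([(364,332),(683,320),(693,522),(367,530)]),.034))
print("tab",w("top",P((553,482)),.05),"keeper",w("top",P((460,482)),.046))
im=cv2.imread("pics/top0.png"); m=(im.max(2)<60).astype(np.uint8); m[:, :310]=0;m[:170]=0;m[205:]=0;m[:,375:]=0
n,l,st,_=cv2.connectedComponentsWithStats(m); k=1+np.argmax(st[1:,4]); r=cv2.minAreaRect(np.argwhere(l==k)[:,::-1].astype(np.float32))
print("cup",r,w("top",r[0],.03),w("top",cv2.boxPoints(r),.03))
r=trace("top","draught_a")
for q in r: print(np.round(w("top",q["location"],.014),3))
c=cv2.resize(im[165:245,305:405],None,fx=6,fy=6,interpolation=cv2.INTER_CUBIC);cv2.imwrite("pics/crop2.png",c)
E
```

```text
home (array([0.6244, 0.1637, 0.0257]), array([-0.2, -0.3,  0.3, -0. ,  0.3, -0.4, -0.5,  0.2, -0.1,  0.3,  0.2,
        0.1]))
box (array([0.5091, 0.0365, 0.0091]), array([-0.6, -0.5,  0.6, -0.3,  0.4,  0.2, -0.5,  0.6]))
tab [[0.48011604 0.02437076 0.05      ]] keeper [[0.4814351  0.06883784 0.046     ]]
cup ((342.1239318847656, 186.35842895507812), (17.49449920654297, 34.12425231933594), 86.18592071533203) [[ 0.59282912 -0.26728454  0.03      ]] [[ 0.61933777 -0.21137712  0.03      ]
 [ 0.62434347 -0.32319546  0.03      ]
 [ 0.56651522 -0.32278122  0.03      ]
 [ 0.56161223 -0.21190135  0.03      ]]
[[0.446 0.245 0.014]]
[[ 0.457 -0.193  0.014]]
[[ 0.763 -0.009  0.014]]
```

View pics/crop2.png

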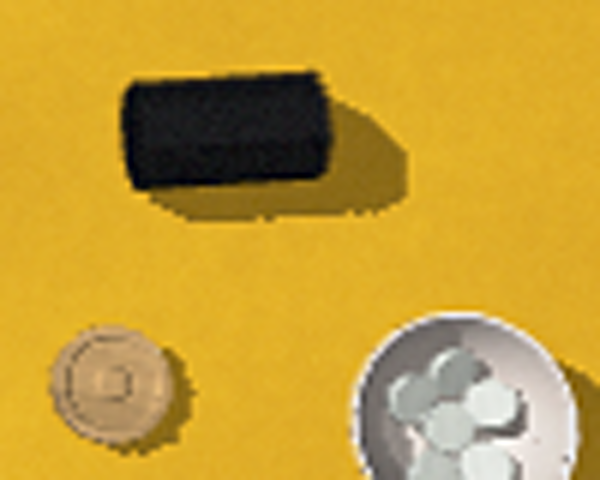

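play_rows(
  linear=[
    [0.02,-0.047,-0.01],
    [0.02,-0.047,-0.01],
    [0.02,-0.047,-0.01],
    [0.02,-0.047,-0.01],
    [0.02,-0.047,-0.01],
    [0.02,-0.047,-0.01],
    [0.02,-0.047,-0.01],
    [0.02,-0.047,-0.01],
  ],
  turn=[1.5,1.5,1.5,1.5,1.5,1.5,1.5,1.5],
  hand=0.0854,
)

```text
time: 1.65
tool_pos: [0.3325, 0.2234, 0.1514]
tool_rot: [0.001, 0.034, 0.999, 0.0]
contact_force: [1.3, -0.1, -0.1]
gripper_width: 0.998
grasp_force: 0.0
```

play_rows(
  linear=[
    [0.02,-0.047,-0.01],
    [0.02,-0.047,-0.01],
    [0.02,-0.047,-0.01],
    [0.02,-0.047,-0.01],
    [0,0,-0.03],
    [0,0,-0.03],
    [0,0,-0.03],
    [0,0,0],
  ],
  turn=[1.5,1.5,1.5,1.0,0,0,0,0],
)

```text
time: 2.65
tool_pos: [0.4097, 0.037, 0.0192]
tool_rot: [-0.003, -0.013, 1.0, 0.0]
contact_force: [0.5, -0.1, 0.0]
gripper_width: 0.997
grasp_force: 0.0
```

play_rows(
  linear=[
    [0,0,-0.015],
    [0.015,0,0],
    [0.015,0,0],
    [0.012,0,0],
    [0.012,0,0],
    [0.012,0,0],
    [0.012,0,0],
    [0.012,0,0],
  ],
  turn=[0,0,0,0,0,0,0,0],
)

```text
time: 3.65
tool_pos: [0.5026, 0.0369, 0.0062]
tool_rot: [-0.0, -0.013, 1.0, 0.0]
contact_force: [-3.9, -0.2, 3.3]
gripper_width: 1.003
grasp_force: 2.0
```

play_rows(
  linear=[
    [0.012,0,0],
    [0.012,0,0],
    [0.012,0,0],
    [0.012,0,0],
    [0.008,0,0],
    [0,0,0],
  ],
  turn=[0,0,0,0,0,0],
)

```text
time: 4.4
tool_pos: [0.5594, 0.0368, 0.0066]
tool_rot: [0.001, -0.013, 1.0, -0.0]
contact_force: [-0.3, -0.2, -0.2]
gripper_width: 1.001
grasp_force: 0.0
```

```bash
python3 - <<'E'
from h import *
im=save("top","top1.png")
cv2.imwrite("pics/crop3.png",cv2.resize(im[140:230,170:290,::-1],None,fx=6.6,fy=6.6,interpolation=cv2.INTER_CUBIC))
print(state()["joint_pos"])
E
```

```text
[-6.71392013e-02  1.48828948e-01  1.91639238e+00  9.85390740e-05
  1.07436008e+00 -1.66456697e+00]
```

View pics/crop3.png

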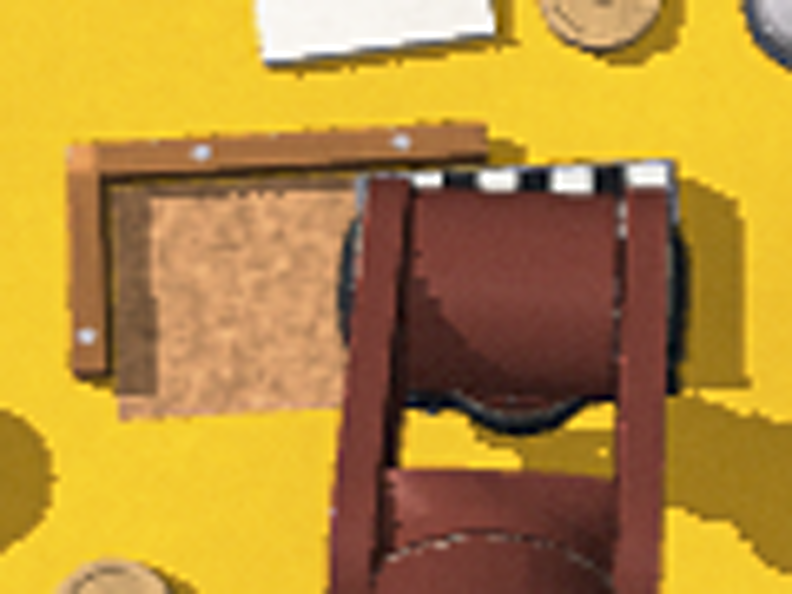

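play_rows(
  linear=[
    [-0.015,0,0],
    [0,0,0.045],
    [0,0,0.045],
    [0.02,-0.03,0],
    [0.02,-0.03,0],
    [0.02,-0.03,0],
    [0.016,-0.03,0],
    [0,0,0],
  ],
  turn=[0,0,-10,-10,-10,-10,-10,-10],
  hand=0.05,
)

```text
time: 5.45
tool_pos: [0.6189, -0.0851, 0.0964]
tool_rot: [0.0, 0.492, 0.871, -0.0]
contact_force: [0.5, 0.8, -0.4]
gripper_width: 0.585
grasp_force: 0.0
```

play_rows(
  linear=[
    [0,0,0],
    [0,0,0],
    [0,0,0],
    [0,0,-0.045],
    [0,0,-0.045],
    [0,0.01,0],
    [0,0.012,0],
    [0,0.012,0],
  ],
  turn=[-10,-10,-10,0,0,0,0,0],
)

```text
time: 6.45
tool_pos: [0.6209, -0.0488, 0.0092]
tool_rot: [0.002, 0.697, 0.717, 0.001]
contact_force: [-0.1, -2.8, -0.1]
gripper_width: 0.586
grasp_force: 1.1
```

play_rows(
  linear=[
    [0,0.012,0],
    [0,0.012,0],
    [0,0.012,0],
    [0,0.012,0],
    [0,0.012,0],
    [0,0.012,0],
    [0,0.012,0],
    [0,0.012,0],
  ],
  turn=[0,0,0,0,0,0,0,0],
)

```text
time: 7.45
tool_pos: [0.6188, 0.0477, 0.0061]
tool_rot: [-0.0, 0.698, 0.716, -0.0]
contact_force: [-0.2, -4.9, 2.7]
gripper_width: 0.584
grasp_force: 1.8
```

play_rows(
  linear=[
    [0,0.012,0],
    [0,0.006,0],
    [0,0,0],
    [0,-0.015,0],
    [0,0,0.045],
    [0,0,0.045],
  ],
  turn=[0,0,0,0,0,0],
)

```text
time: 8.2
tool_pos: [0.618, 0.0488, 0.0961]
tool_rot: [-0.001, 0.698, 0.716, -0.001]
contact_force: [0.5, -0.3, -0.2]
gripper_width: 0.584
grasp_force: 0.0
```

```bash
python3 - <<'E'
from h import *
im=save("top","top2.png")
cv2.imwrite("pics/crop4.png",cv2.resize(im[140:230,170:290,::-1],None,fx=6.6,fy=6.6,interpolation=cv2.INTER_CUBIC))
E
```

```text
(no output)
```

View pics/crop4.png

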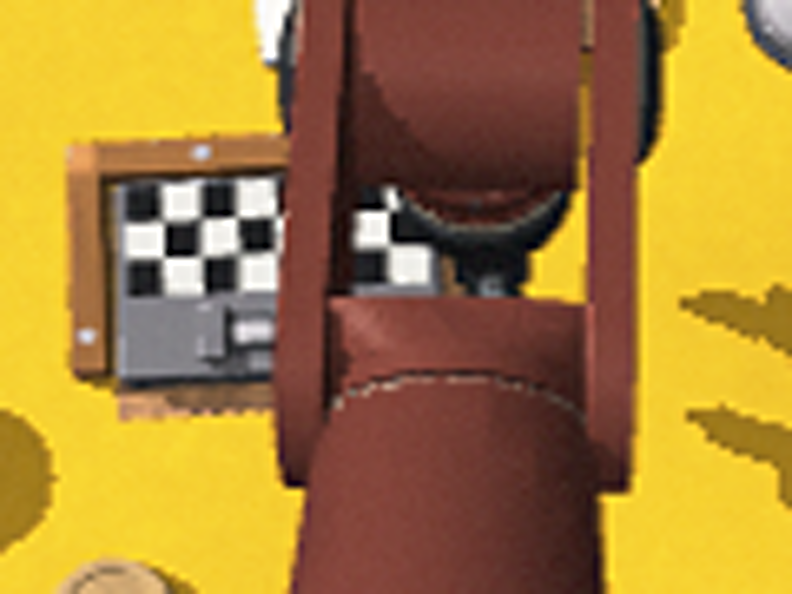

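play_rows(
  linear=[
    [-0.034,0.038,0],
    [-0.034,0.038,0],
    [-0.032,0.036,0],
    [0,0,-0.042],
    [0,0,-0.042],
    [0.012,0,0],
    [0.01,0,0],
    [0.01,0,0],
  ],
  turn=[0,0,0,0,0,0,0,0],
  hand=0,
)

```text
time: 9.25
tool_pos: [0.5541, 0.1618, 0.0148]
tool_rot: [0.001, 0.698, 0.716, 0.002]
contact_force: [0.2, 0.3, 0.5]
gripper_width: -0.001
grasp_force: 0.0
```

play_rows(
  linear=[
    [0.006,0,0],
    [0.004,0,0],
  ],
  turn=[0,0],
)

```text
time: 9.5
tool_pos: [0.561, 0.1618, 0.013]
tool_rot: [-0.001, 0.698, 0.716, -0.001]
contact_force: [-10.5, -0.5, 7.4]
gripper_width: 0.002
grasp_force: 5.3
```

play_rows(
  linear=[
    [0.003,0,0],
    [0,0,0],
  ],
  turn=[0,0],
)

```text
time: 9.75
tool_pos: [0.5616, 0.1614, 0.0121]
tool_rot: [-0.002, 0.697, 0.717, -0.003]
contact_force: [-9.6, -2.1, 7.4]
gripper_width: -0.001
grasp_force: 5.4
```

play_rows(
  linear=[
    [-0.02,0,0],
    [0,0,0.042],
    [0,0,0.042],
    [0.027,-0.042,0],
    [0.027,-0.042,0],
    [0.027,-0.04,0],
    [0,0,-0.042],
    [0,0,-0.042],
  ],
  turn=[0,0,0,0,0,0,0,0],
)

```text
time: 10.75
tool_pos: [0.6268, 0.0369, 0.0125]
tool_rot: [0.002, 0.698, 0.716, 0.001]
contact_force: [0.0, -0.2, 0.3]
gripper_width: -0.002
grasp_force: 0.0
```

play_rows(
  linear=[
    [0,0.012,0],
    [0,0.01,0],
    [0,0.008,0],
    [0,0.005,0],
    [0,0.004,0],
  ],
  turn=[0,0,0,0,0],
)

```text
time: 11.38
tool_pos: [0.6267, 0.0746, 0.0147]
tool_rot: [0.003, 0.697, 0.717, -0.001]
contact_force: [-1.1, -17.5, 5.5]
gripper_width: -0.002
grasp_force: 9.0
```

play_rows(
  linear=[
    [0,-0.02,0],
    [0,0,0.033],
    [0,0,0.032],
    [-0.031,0.048,0],
    [0,0,-0.02],
    [0,0,-0.014],
    [0,0.008,0],
    [0,0.008,0],
  ],
  turn=[0,0,0,0,0,0,0,0],
)

```text
time: 12.38
tool_pos: [0.5944, 0.1207, 0.043]
tool_rot: [-0.0, 0.698, 0.716, -0.0]
contact_force: [-0.5, -0.6, 0.3]
gripper_width: -0.0
grasp_force: 0.0
```

play_rows(
  linear=[
    [0,0.008,0],
    [0,0.008,0],
    [0,0.008,0],
    [0,0.008,0],
  ],
  turn=[0,0,0,0],
)

```text
time: 12.88
tool_pos: [0.5941, 0.153, 0.0436]
tool_rot: [0.001, 0.697, 0.717, -0.0]
contact_force: [-0.2, -16.4, 4.5]
gripper_width: 0.001
grasp_force: 10.1
```

play_rows(
  linear=[
    [0,0.003,0],
    [0,0,0],
  ],
  turn=[0,0],
)

```text
time: 13.12
tool_pos: [0.5941, 0.1528, 0.0437]
tool_rot: [0.002, 0.697, 0.717, -0.003]
contact_force: [-1.3, -12.4, 4.0]
gripper_width: 0.002
grasp_force: 6.6
```

play_rows(
  linear=[
    [0,-0.01,0],
    [0,0,0.06],
    [0,-0.06,0.04],
    [0,-0.06,0],
    [0,-0.06,0],
    [0,-0.06,0],
    [0,-0.06,0],
    [0,-0.06,0],
  ],
  turn=[0,0,0,0,0,0,0,0],
  hand=0.0854,
)

```text
time: 14.12
tool_pos: [0.5941, -0.2074, 0.138]
tool_rot: [0.0, 0.698, 0.717, 0.001]
contact_force: [-1.1, 0.3, 0.2]
gripper_width: 1.002
grasp_force: 0.0
```

```bash
python3 - <<'E'
from h import *
im=save("top","top3.png")
cv2.imwrite("pics/crop5.png",cv2.resize(im[140:230,170:290,::-1],None,fx=6.6,fy=6.6,interpolation=cv2.INTER_CUBIC))
print(state()["joint_pos"])
E
```

```text
[-0.46308491  0.13727309  1.6816873  -0.00366359  1.31914613 -0.48388378]
```

View pics/crop5.png

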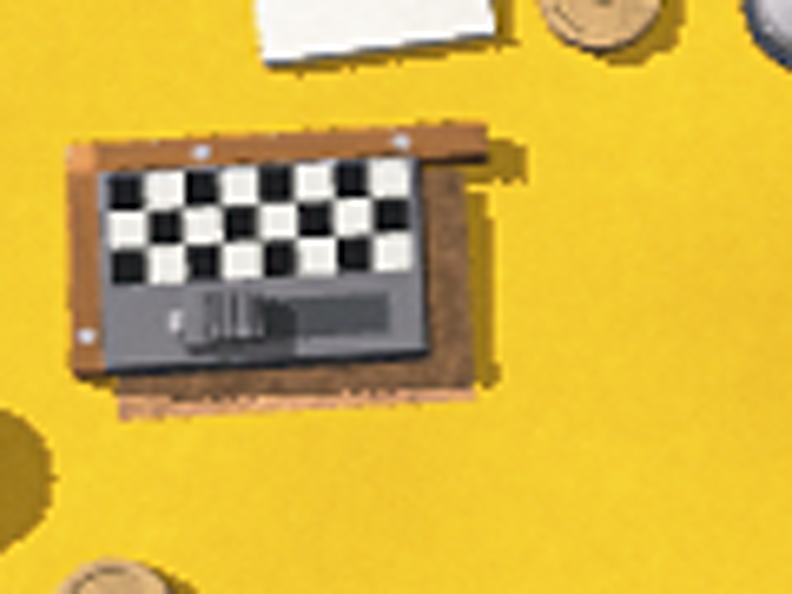

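The box is flush against both strips, with its top edges touching the strip edges at crop (105,172)–(415,158). The latch tab sits against the keeper at crop (190–265, 320). Next is the cup.

play_rows(
  linear=[
    [0,-0.047,0],
    [0,-0.046,0],
    [0,0,-0.05],
    [0,0,-0.05],
    [0,0,-0.034],
    [0,0,0],
  ],
  turn=[0,0,0,0,0,0],
)

```text
time: 14.92
tool_pos: [0.5915, -0.2968, -0.0002]
tool_rot: [-0.004, 0.698, 0.716, -0.0]
contact_force: [-0.3, 1.3, 0.1]
gripper_width: 0.999
grasp_force: 0.0
```

play_rows(
  linear=[
    [0,0,0],
    [0,0,0],
    [0,0,0],
  ],
  turn=[0,0,0],
  hand=0.056,
)

```text
time: 15.3
tool_pos: [0.5958, -0.3, 0.007]
tool_rot: [0.002, 0.698, 0.717, 0.001]
contact_force: [-1.1, 1.5, 5.9]
gripper_width: 0.663
grasp_force: 16.9
```

play_rows(
  linear=[
    [0,0,0],
    [0,0,0],
  ],
  turn=[0,0],
  hand=0.0564,
)

```text
time: 15.55
tool_pos: [0.5958, -0.3001, 0.0069]
tool_rot: [0.002, 0.698, 0.716, 0.001]
contact_force: [0.2, 0.4, 6.3]
gripper_width: 0.663
grasp_force: 11.9
```

play_rows(
  linear=[
    [0,0,0.002],
    [0,0,0],
  ],
  turn=[0,0],
  hand=0.0568,
)

```text
time: 15.8
tool_pos: [0.5943, -0.2993, 0.0065]
tool_rot: [0.0, 0.698, 0.716, 0.0]
contact_force: [1.1, 0.3, -0.2]
gripper_width: 0.665
grasp_force: 0.3
```

play_rows(
  linear=[
    [0,0,0],
    [0.002,0.01,0],
    [0.003,0.025,0],
    [0.003,0.025,0],
    [0.003,0.025,0],
    [0.003,0.025,0],
    [0.003,0.025,0],
    [0.003,0.025,0],
  ],
  turn=[0,0,0,0,0,0,0,0],
  hand=0.0562,
)

```text
time: 16.8
tool_pos: [0.6138, -0.1366, 0.0057]
tool_rot: [-0.0, 0.697, 0.717, -0.0]
contact_force: [0.0, -0.6, 0.5]
gripper_width: 0.659
grasp_force: 1.4
```

play_rows(
  linear=[
    [0.003,0.025,0],
    [0.003,0.025,0],
    [0.001,0.025,0],
    [0,0.02,0],
    [0,0.01,0],
    [0,0,0],
  ],
  turn=[0,0,0,0,0,0],
)

```text
time: 17.55
tool_pos: [0.6207, -0.0332, 0.0057]
tool_rot: [-0.0, 0.697, 0.717, -0.0]
contact_force: [1.3, 0.2, -0.7]
gripper_width: 0.66
grasp_force: 1.1
```

```bash
python3 - <<'E'
from h import *
im=save("side","side3.png")
print(trace("side","cup")[0]["location"], proj("side",[.62,.083,.0]))
cv2.imwrite("pics/crop6.png",cv2.resize(im[130:290,160:360,::-1],None,fx=3.7,fy=3.7,interpolation=cv2.INTER_CUBIC))
E
```

```text
[281.4, 226.2] [[254.57922094 204.5172548 ]]
```

View pics/crop6.png

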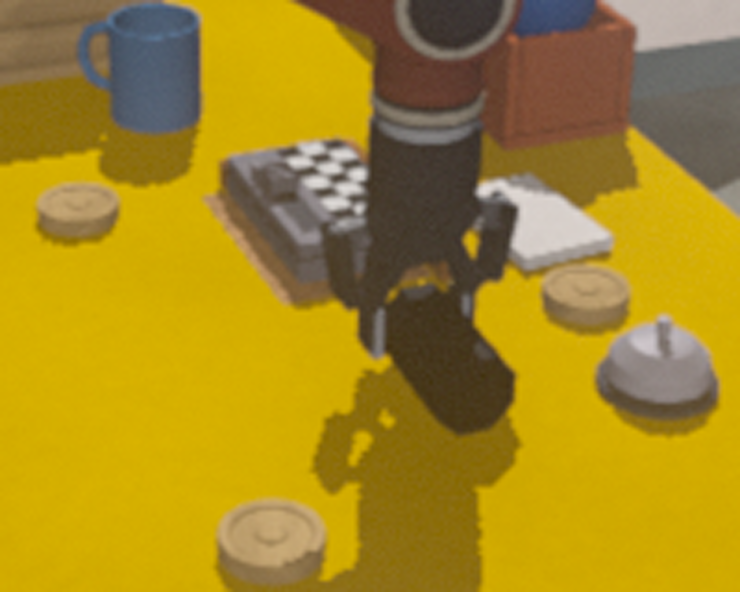

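The side view shows that the light grip slipped: the fingers now sit at the cup's foot end, and the cup still lies flat. I'll locate it and grip it again, more firmly.

play_rows(
  linear=[
    [0,0,0],
    [0,0,0.06],
    [0,0,0.06],
    [0,-0.05,0],
    [0,-0.06,0],
    [0,-0.06,0],
    [0,-0.06,0],
    [0,-0.06,0],
  ],
  turn=[0,0,0,0,0,0,0,0],
  hand=0.0854,
)

```text
time: 18.65
tool_pos: [0.6206, -0.3269, 0.1263]
tool_rot: [0.0, 0.698, 0.716, 0.0]
contact_force: [0.4, 0.8, -0.0]
gripper_width: 0.999
grasp_force: 0.0
```

```bash
cat > cup.py <<'E'
from h import *
im=save("top","topc.png"); r=trace("top","cup")[0]; m=r["region"].astype(np.uint8)
c=cv2.minAreaRect(cv2.findNonZero(m)); print(r["p"],c,m.sum())
print(np.round(w("top",cv2.boxPoints(c),.03),3)); print(w("top",r["location"],.03))
print(trace("side","cup")[0]["location"] if grab_frame("side") is not None else 0)
E
python3 cup.py
```

```text
0.57 ((285.5, 179.0), (18.0, 31.0), 90.0) 579
[[ 0.653 -0.034  0.03 ]
 [ 0.65  -0.136  0.03 ]
 [ 0.59  -0.133  0.03 ]
 [ 0.593 -0.032  0.03 ]]
[[ 0.61366155 -0.07667153  0.03      ]]
[281.9, 226.4]
```

play_rows(
  linear=[
    [0,0.06,0],
    [0,0.06,0],
    [0,0.06,0],
    [0,0.03,0],
    [0,0,-0.05],
    [0,0,-0.05],
    [0,0,-0.021],
    [0,0,0],
  ],
  turn=[0,0,0,0,0,0,0,0],
)

```text
time: 19.85
tool_pos: [0.6197, -0.1131, 0.0035]
tool_rot: [-0.002, 0.697, 0.717, -0.001]
contact_force: [0.9, 0.2, -0.1]
gripper_width: 1.001
grasp_force: 0.0
```

play_rows(
  linear=[
    [0,0,0],
    [0,0,0],
    [0,0,0.002],
    [0,0,0],
  ],
  turn=[0,0,0,0],
  hand=0.054,
)

```text
time: 20.35
tool_pos: [0.6216, -0.1145, 0.008]
tool_rot: [0.001, 0.698, 0.716, 0.0]
contact_force: [-0.9, -0.4, 3.1]
gripper_width: 0.648
grasp_force: 63.3
```

play_rows(
  linear=[
    [0,0,0.001],
    [0,0.015,0],
    [0,0.02,0],
    [0,0.02,0],
    [0,0.02,0],
    [0,0.02,0],
    [0,0.01,0],
    [0,0,0],
  ],
  turn=[0,0,0,0,0,0,0,0],
)

```text
time: 21.35
tool_pos: [0.621, -0.0079, 0.008]
tool_rot: [-0.0, 0.697, 0.717, 0.0]
contact_force: [0.2, 1.3, 1.2]
gripper_width: 0.647
grasp_force: 63.3
```

play_rows(
  linear=[
    [0,0.006,0],
    [0,0.004,0],
    [0,0,0],
  ],
  turn=[0,0,0],
)

```text
time: 21.72
tool_pos: [0.6211, 0.0009, 0.008]
tool_rot: [-0.0, 0.698, 0.716, 0.0]
contact_force: [-0.1, -0.1, 0.8]
gripper_width: 0.644
grasp_force: 63.2
```

play_rows(
  linear=[
    [0,0.004,0],
    [0,0,0],
  ],
  turn=[0,0],
)

```text
time: 21.98
tool_pos: [0.6213, 0.0021, 0.0082]
tool_rot: [0.002, 0.697, 0.717, -0.002]
contact_force: [0.4, -10.3, 1.3]
gripper_width: 0.644
grasp_force: 63.2
```

play_rows(
  linear=[
    [0,0.003,0],
    [0,0,0],
  ],
  turn=[0,0],
)

```text
time: 22.22
tool_pos: [0.6215, 0.0021, 0.0086]
tool_rot: [0.004, 0.697, 0.717, -0.004]
contact_force: [0.0, -20.6, 1.8]
gripper_width: 0.644
grasp_force: 63.2
```

play_rows(
  linear=[
    [0,-0.005,0],
    [0,0,0],
  ],
  turn=[0,0],
  hand=0.0556,
)

```text
time: 22.48
tool_pos: [0.621, 0.002, 0.0079]
tool_rot: [0.0, 0.698, 0.716, -0.0]
contact_force: [0.3, -4.2, 0.6]
gripper_width: 0.655
grasp_force: 23.3
```

play_rows(
  linear=[
    [0,0,0],
  ],
  turn=[0],
  hand=0.0558,
)

```text
time: 22.6
tool_pos: [0.6211, 0.0021, 0.0079]
tool_rot: [0.001, 0.697, 0.717, -0.001]
contact_force: [0.7, -5.1, 0.1]
gripper_width: 0.653
grasp_force: 11.8
```

play_rows(
  linear=[
    [0,0,0.004],
    [0,0,0.004],
    [0,0,0.004],
    [0,0,0.004],
    [0,0,0.004],
    [0,0,0],
  ],
  turn=[0,0,0,0,0,0],
)

```text
time: 23.35
tool_pos: [0.6213, 0.0031, 0.0285]
tool_rot: [0.0, 0.698, 0.717, 0.0]
contact_force: [-0.3, -0.1, -2.4]
gripper_width: 0.654
grasp_force: 11.4
```

```bash
cat > fitc.py <<'E'
from h import *
from scipy.optimize import minimize
def hull(n,y,z,th,x=.6215):  # y,z = foot lower edge; th tilt
    a=np.pi/8+np.arange(8)*np.pi/4; r=.028/np.cos(np.pi/8)
    u=np.array([0,-np.cos(th),np.sin(th)]); v=np.array([0,np.sin(th),np.cos(th)])
    A=np.array([x,y,z])
    pts=[A+.028*v+l*u+r*np.cos(k)*v+r*np.sin(k)*np.array([1,0,0]) for l in(0,.1) for k in a]
    m=np.zeros((384,512),np.uint8); cv2.fillConvexPoly(m,cv2.convexHull(np.round(proj(n,pts)*16).astype(np.int32)),1,shift=4); return m
def run(th0):
    R_={}
    for n in("side","top"):
        im=save(n,n+"_now.png"); t=trace(n,"cup"); 
        if t: R_[n]=t[0]["region"]; print(n,t[0]["p"],R_[n].sum())
    best=[]
    for th in np.radians(np.arange(0,96,3)):
        for y in np.arange(-.06,.1,.004):
            for z in (0,.01,.02,.03):
                s=sum((R_[n]&(hull(n,y,z,th)>0)).sum()/(R_[n]|(hull(n,y,z,th)>0)).sum() for n in R_)
                best.append((s/len(R_),np.degrees(th),y,z))
    best.sort(reverse=True); print(np.round(best[:6],3)); print(state()["tool_pos"],state()["contact_force"],state()["grasp_force"])
if __name__=="__main__": run(0)
E
time python3 fitc.py; cat >crop.py <<'E'
import cv2,sys
im=cv2.imread("pics/side_now.png");cv2.imwrite("pics/"+sys.argv[1],cv2.resize(im[150:260,200:330],None,fx=5.4,fy=5.4,interpolation=cv2.INTER_CUBIC))
E
python3 crop.py c7.png
```

```text
side 0.55 448Traceback (most recent call last):
  File "fitc.py", line 21, in <module>
    if __name__=="__main__": run(0)
                             ~~~^^^
  File "fitc.py", line 18, in run
    s=sum((R_[n]&(hull(n,y,z,th)>0)).sum()/(R_[n]|(hull(n,y,z,th)>0)).sum() for n in R_)
  File "fitc.py", line 18, in <genexpr>
    s=sum((R_[n]&(hull(n,y,z,th)>0)).sum()/(R_[n]|(hull(n,y,z,th)>0)).sum() for n in R_)
                                                   ~~~~^^^^^^^^^^
  File "fitc.py", line 8, in hull
    m=np.zeros((384,512),np.uint8); cv2.fillConvexPoly(m,cv2.convexHull(np.round(proj(n,pts)*16).astype(np.int32)),1,shift=4); return m
                                                                                 ~~~~^^^^^^^
  File "h.py", line 13, in proj
    K,o,Rm=cam(n); p=(K@Rm.T@(np.atleast_2d(P)-o).T).T
           ~~~^^^
  File "h.py", line 5, in cam
    c=camera_info(n); K=np.array(c["camera_matrix"]); q=np.array(c["attitude"])
ValueError: time passes only in moves, steps and waits

real	0m4.747s
user	0m2.286s
sys	0m0.442s
```

View pics/c7.png

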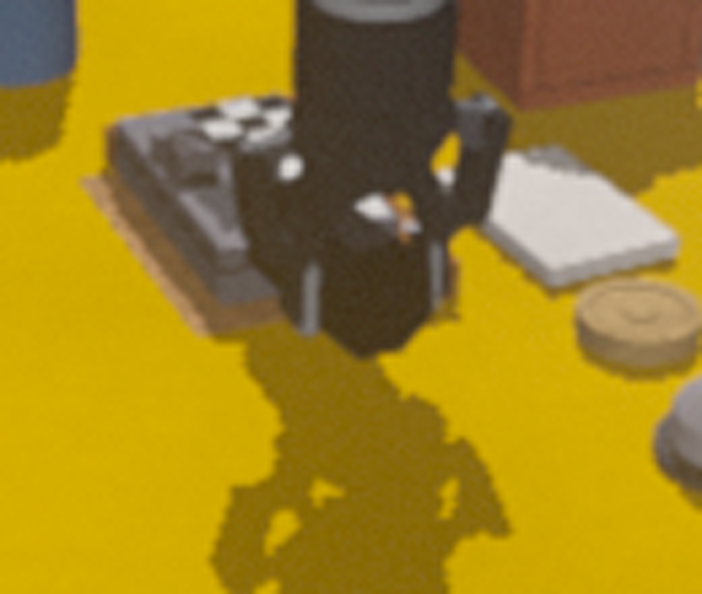

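```bash
sed -i 's/^def cam(n):/from functools import lru_cache\n@lru_cache\ndef cam(n):/' h.py
cat > fitc.py <<'E'
from h import *
def hull(n,py,pz,th,x=.6215,s=.082):
    a=np.pi/8+np.arange(8)*np.pi/4; r=.028/np.cos(np.pi/8)
    u=np.array([0,-np.cos(th),np.sin(th)]); v=np.array([0,np.sin(th),np.cos(th)]); e=np.array([1,0,0])
    P=np.array([x,py,pz])
    pts=[P+l*u+r*np.cos(k)*v+r*np.sin(k)*e for l in(-s,.1-s) for k in a]
    m=np.zeros((384,512),np.uint8); cv2.fillConvexPoly(m,cv2.convexHull(np.round(proj(n,np.array(pts))*16).astype(np.int32)),1,shift=4); return m>0
im=save("side","side_now.png"); t=trace("side","cup"); g=t[0]["region"]; print(t[0]["p"],g.sum())
S=state(); py,pz=S["tool_pos"][1],S["tool_pos"][2]+.020
tt=save("top","top_now.png"); t2=trace("top","cup"); g2=t2[0]["region"] if t2 else None
for d in range(0,100,5):
    h=hull("side",py,pz,np.radians(d)); A=(py+.082*np.cos(np.radians(d))-.028*np.sin(np.radians(d)),pz-.082*np.sin(np.radians(d))-.028*np.cos(np.radians(d)))
    o="" if g2 is None else round((g2&hull("top",py,pz,np.radians(d))).sum()/(g2|hull("top",py,pz,np.radians(d))).sum(),2)
    print(d,round((g&h).sum()/(g|h).sum(),3),round((g&h).sum()/g.sum(),3),o,"foot edge",np.round(A,3))
print(S["tool_pos"],S["contact_force"],S["grasp_force"],S["ft_torque"])
E
python3 fitc.py
```

```text
0.67 458
0 0.536 1.0 0.11 foot edge [0.085 0.02 ]
5 0.557 1.0 0.12 foot edge [0.082 0.013]
10 0.579 0.989 0.11 foot edge [0.079 0.006]
15 0.591 0.98 0.11 foot edge [ 0.075 -0.001]
20 0.587 0.963 0.11 foot edge [ 0.07  -0.007]
25 0.588 0.943 0.11 foot edge [ 0.065 -0.012]
30 0.578 0.917 0.11 foot edge [ 0.06  -0.018]
35 0.577 0.917 0.12 foot edge [ 0.054 -0.022]
40 0.583 0.943 0.12 foot edge [ 0.048 -0.026]
45 0.567 0.939 0.12 foot edge [ 0.041 -0.03 ]
50 0.545 0.934 0.12 foot edge [ 0.034 -0.033]
55 0.525 0.93 0.12 foot edge [ 0.027 -0.036]
60 0.514 0.95 0.13 foot edge [ 0.02  -0.037]
65 0.488 0.954 0.12 foot edge [ 0.012 -0.038]
70 0.471 0.954 0.11 foot edge [ 0.005 -0.039]
75 0.456 0.956 0.09 foot edge [-0.003 -0.039]
80 0.441 0.956 0.06 foot edge [-0.01  -0.038]
85 0.424 0.95 0.04 foot edge [-0.018 -0.036]
90 0.415 0.943 0.03 foot edge [-0.025 -0.034]
95 0.405 0.937 0.03 foot edge [-0.032 -0.032]
[0.62078888 0.00287304 0.02772277] [-0.00614656 -0.48421337 -1.10598541] 11.350283304391269 [-0.02122435  0.0028338  -0.02853777]
```

```bash
python3 - <<'E'
from h import *
im=cv2.imread("pics/side_now.png")
py,pz,s,x=.003,.048,.082,.6215
for d in (0,8,15):
    th=np.radians(d);u=np.array([0,-np.cos(th),np.sin(th)]); v=np.array([0,np.sin(th),np.cos(th)]); P=np.array([x,py,pz])
    r=.028/np.cos(np.pi/8);a=np.pi/8+np.arange(8)*np.pi/4
    q=np.array([P+l*u+r*np.cos(k)*v+r*np.sin(k)*np.array([1,0,0]) for l in(-s,.1-s) for k in a])
    c=(proj("side",q)); print(d,"mouth",np.round(c[8:],1).tolist(),"foot",np.round(c[:8],1).tolist())
# left silhouette of dark cup below/left of finger & right: print gray rows
g=im.max(2)
for r in range(196,220,2): print(r,g[r,250:296].tolist())
E
```

```text
0 mouth [[274.2, 196.2], [279.8, 200.7], [279.3, 208.5], [273.2, 215.0], [264.9, 216.6], [259.2, 212.2], [259.5, 204.3], [265.7, 197.6]] foot [[259.5, 179.0], [264.9, 183.5], [264.6, 191.0], [258.9, 197.1], [251.1, 198.5], [245.5, 194.2], [245.7, 186.6], [251.5, 180.3]]
8 mouth [[273.6, 194.7], [279.5, 199.6], [279.6, 207.9], [273.8, 214.8], [265.5, 216.4], [259.4, 211.6], [259.2, 203.2], [265.1, 196.1]] foot [[259.0, 182.4], [264.7, 187.1], [264.8, 195.0], [259.4, 201.4], [251.6, 202.8], [245.8, 198.2], [245.5, 190.2], [251.0, 183.6]]
15 mouth [[273.0, 193.5], [279.3, 198.6], [279.8, 207.3], [274.3, 214.5], [266.0, 216.0], [259.6, 210.9], [259.0, 202.2], [264.6, 194.9]] foot [[258.7, 185.5], [264.6, 190.4], [265.2, 198.5], [260.1, 205.2], [252.2, 206.6], [246.2, 201.8], [245.5, 193.6], [250.7, 186.8]]
196 [76, 70, 72, 71, 72, 68, 67, 72, 71, 70, 68, 67, 65, 66, 70, 75, 71, 73, 71, 68, 63, 62, 64, 66, 66, 69, 68, 64, 65, 83, 110, 98, 94, 170, 204, 207, 207, 206, 206, 208, 205, 188, 155, 134, 134, 134]
198 [74, 75, 72, 75, 72, 71, 70, 74, 75, 70, 64, 68, 70, 66, 68, 69, 67, 64, 64, 63
[... 1586 characters left out ...]
9, 210]
214 [140, 138, 138, 139, 137, 139, 136, 137, 137, 137, 137, 131, 116, 92, 79, 71, 66, 72, 69, 69, 68, 72, 81, 87, 122, 185, 208, 211, 207, 209, 208, 208, 208, 208, 209, 208, 207, 206, 208, 209, 209, 211, 211, 210, 210, 211]
216 [139, 136, 138, 139, 138, 137, 138, 138, 136, 135, 137, 137, 139, 138, 126, 104, 92, 100, 108, 126, 158, 184, 201, 208, 208, 208, 208, 207, 208, 209, 208, 209, 209, 210, 210, 209, 207, 208, 207, 207, 209, 209, 210, 210, 210, 211]
218 [137, 140, 137, 138, 138, 137, 139, 138, 138, 137, 138, 137, 137, 137, 137, 137, 137, 137, 136, 136, 145, 187, 209, 210, 208, 208, 207, 207, 207, 208, 208, 207, 208, 209, 209, 210, 208, 210, 208, 208, 208, 210, 210, 210, 209, 210]
```

play_rows(
  linear=[
    [0,0,0],
    [0,0,0],
  ],
  turn=[0,0],
  hand=0.0559,
)

```text
time: 24.0
tool_pos: [0.621, 0.0028, 0.0279]
tool_rot: [-0.0, 0.698, 0.716, -0.0]
contact_force: [-0.3, -0.0, -1.6]
gripper_width: 0.653
grasp_force: 5.6
```

```bash
python3 - <<'E'
from h import *
a=cv2.imread("pics/side_now.png").astype(int)
b=save("side","side_now2.png")[:,:,::-1].astype(int)
d=np.abs(a-b).max(2); ys,xs=np.where(d>25); print(len(ys), [(x,y) for x,y in zip(xs,ys)][:60])
a=cv2.imread("pics/top_now.png").astype(int); b=save("top","t_now2.png")[:,:,::-1].astype(int)
d=np.abs(a-b).max(2); ys,xs=np.where(d>25); print(len(ys))
print(state()["grasp_force"])
# kinematic path
for th in range(0,95,5):
    t=np.radians(th); dd=.034*np.tan(t) if th<52.6 else .056*np.sin(t)
    print(th,np.round([(-dd-.082*np.cos(t)+.028*np.sin(t)+.082),(.082*np.sin(t)+.028*np.cos(t)-.028)],4))
E
```

```text
31 [(np.int64(279), np.int64(181)), (np.int64(280), np.int64(182)), (np.int64(258), np.int64(199)), (np.int64(257), np.int64(200)), (np.int64(258), np.int64(200)), (np.int64(259), np.int64(200)), (np.int64(245), np.int64(214)), (np.int64(274), np.int64(223)), (np.int64(275), np.int64(223)), (np.int64(257), np.int64(239)), (np.int64(256), np.int64(240)), (np.int64(257), np.int64(240)), (np.int64(394), np.int64(242)), (np.int64(258), np.int64(243)), (np.int64(259), np.int64(243)), (np.int64(284), np.int64(243)), (np.int64(294), np.int64(248)), (np.int64(283), np.int64(251)), (np.int64(237), np.int64(278)), (np.int64(283), np.int64(283)), (np.int64(209), np.int64(300)), (np.int64(294), np.int64(318)), (np.int64(295), np.int64(318)), (np.int64(163), np.int64(337)), (np.int64(163), np.int64(338)), (np.int64(159), np.int64(339)), (np.int64(159), np.int64(340)), (np.int64(123), np.int64(363)), (np.int64(212), np.int64(375)), (np.int64(213), np.int64(375)), (np.int64(213), np.int64(376))]
73
5.617120207712105
0 [0. 0.]
5 [-0.0002  0.007 ]
10 [0.0001 0.0138]
15 [0.0009 0.0203]
20 [0.0021 0.0264]
25 [0.0037 0.032 ]
30 [0.0054 0.0372]
35 [0.0071 0.042 ]
40 [0.0087 0.0462]
45 [0.0098 0.0498]
50 [0.0102 0.0528]
55 [0.012  0.0552]
60 [0.0168 0.057 ]
65 [0.022  0.0582]
70 [0.0276 0.0586]
75 [0.0337 0.0585]
80 [0.0402 0.0576]
85 [0.047  0.0561]
90 [0.054 0.054]
```

play_rows(
  linear=[
    [0,0,0],
    [0,0,0],
  ],
  turn=[0,0],
  hand=0.05596,
)

```text
time: 24.35
tool_pos: [0.6211, 0.0029, 0.0281]
tool_rot: [0.0, 0.698, 0.716, 0.0]
contact_force: [0.0, -0.4, -0.2]
gripper_width: 0.649
grasp_force: 2.2
```

play_rows(
  linear=[
    [0,0.001,0.004],
    [0,0.001,0.004],
    [0,0.002,0.004],
    [0,0.002,0.004],
    [0,0,0],
  ],
  turn=[0,0,0,0,0],
)

```text
time: 24.98
tool_pos: [0.6215, 0.0088, 0.0447]
tool_rot: [0.001, 0.698, 0.717, 0.0]
contact_force: [-0.0, -2.0, -0.2]
gripper_width: 0.654
grasp_force: 2.4
```

```bash
python3 fitc.py; python3 - <<'E'
from h import *
im=cv2.imread("pics/side_now.png");cv2.imwrite("pics/c8.png",cv2.resize(im[160:240,210:310],None,fx=7,fy=7,interpolation=cv2.INTER_CUBIC))
E
```

```text
0.63 531
0 0.438 0.8 0.1 foot edge [0.091 0.036]
5 0.458 0.791 0.11 foot edge [0.088 0.029]
10 0.493 0.81 0.1 foot edge [0.085 0.023]
15 0.527 0.827 0.11 foot edge [0.081 0.016]
20 0.589 0.879 0.11 foot edge [0.076 0.01 ]
25 0.659 0.928 0.11 foot edge [0.071 0.004]
30 0.731 0.962 0.11 foot edge [ 0.066 -0.001]
35 0.708 0.96 0.12 foot edge [ 0.06  -0.006]
40 0.673 0.94 0.12 foot edge [ 0.053 -0.01 ]
45 0.619 0.913 0.12 foot edge [ 0.047 -0.013]
50 0.574 0.881 0.12 foot edge [ 0.04  -0.016]
55 0.534 0.866 0.13 foot edge [ 0.033 -0.019]
60 0.503 0.863 0.13 foot edge [ 0.025 -0.021]
65 0.482 0.859 0.13 foot edge [ 0.018 -0.022]
70 0.457 0.861 0.12 foot edge [ 0.01  -0.022]
75 0.442 0.857 0.09 foot edge [ 0.003 -0.022]
80 0.429 0.855 0.07 foot edge [-0.005 -0.021]
85 0.416 0.849 0.05 foot edge [-0.012 -0.02 ]
90 0.409 0.851 0.04 foot edge [-0.019 -0.018]
95 0.399 0.844 0.04 foot edge [-0.026 -0.015]
[0.6213669  0.00866777 0.04433212] [ 0.46731741 -1.51367707 -1.32194152] 2.2203228150337395 [-0.1453305  -0.07325701 -0.04123506]
```

play_rows(
  linear=[
    [0,0.001,0.005],
    [0,0.001,0.004],
    [0,0.001,0.004],
    [0,0.001,0.003],
    [0,0.002,0.002],
    [0,0.004,0.002],
    [0,0,0],
  ],
  turn=[0,0,0,0,0,0,0],
)

```text
time: 26.05
tool_pos: [0.6213, 0.0186, 0.0646]
tool_rot: [0.001, 0.697, 0.717, -0.0]
contact_force: [-0.6, -1.9, 0.3]
gripper_width: 0.651
grasp_force: 3.3
```

```bash
python3 fitc.py | grep -v "^[0-9]5 "
```

```text
0.57 658
0 0.385 0.64 0.17 foot edge [0.101 0.056]
5 0.397 0.629 0.18 foot edge [0.098 0.049]
10 0.402 0.622 0.17 foot edge [0.094 0.043]
20 0.424 0.628 0.19 foot edge [0.086 0.03 ]
30 0.498 0.676 0.2 foot edge [0.076 0.019]
40 0.618 0.802 0.21 foot edge [0.063 0.01 ]
50 0.781 0.95 0.23 foot edge [0.05  0.004]
60 0.706 0.944 0.23 foot edge [ 0.035 -0.001]
70 0.612 0.919 0.18 foot edge [ 0.02  -0.002]
80 0.554 0.892 0.11 foot edge [ 0.005 -0.001]
90 0.513 0.868 0.07 foot edge [-0.009  0.002]
[0.62124621 0.01851212 0.06433918] [-0.18574327 -2.54663035  1.48273768] 3.1351103340421105 [-0.4567394   0.09465041  0.11200735]
```

play_rows(
  linear=[
    [0,0.004,0.001],
    [0,0.004,0.001],
    [0,0.005,0],
    [0,0.005,0],
    [0,0.005,-0.001],
    [0,0.005,-0.001],
    [0,0.005,-0.001],
    [0,0,0],
  ],
  turn=[0,0,0,0,0,0,0,0],
)

```text
time: 27.25
tool_pos: [0.6208, 0.0529, 0.0626]
tool_rot: [-0.001, 0.697, 0.717, 0.0]
contact_force: [-0.4, -0.3, 0.2]
gripper_width: 0.656
grasp_force: 0.0
```

```bash
python3 fitc.py | grep -v "^[0-4][0-9]* "
```

```text
0.62 744
5 0.05 0.095 0.01 foot edge [0.132 0.048]
50 0.154 0.265 0.04 foot edge [0.084 0.002]
55 0.187 0.321 0.04 foot edge [ 0.076 -0.   ]
60 0.223 0.382 0.04 foot edge [ 0.069 -0.002]
65 0.258 0.442 0.04 foot edge [ 0.062 -0.003]
70 0.285 0.492 0.04 foot edge [ 0.054 -0.004]
75 0.309 0.531 0.04 foot edge [ 0.047 -0.004]
80 0.338 0.577 0.03 foot edge [ 0.039 -0.003]
85 0.36 0.612 0.04 foot edge [ 0.032 -0.001]
90 0.385 0.645 0.04 foot edge [0.024 0.001]
95 0.402 0.671 0.08 foot edge [0.017 0.004]
[0.62103426 0.05233353 0.06285018] [ 0.70268154 -0.25525355 -0.71118767] 0.0 [-0.00174119 -0.01614699 -0.02250116]
```

```bash
cat > free.py <<'E'
from h import *
import re
src=open("fitc.py").read().split("im=save")[0]; exec(src)
grab=save("side","side_now.png"); g=trace("side","cup")[0]["region"]; res=[]
for d in range(0,105,5):
  t=np.radians(d)
  for y in np.arange(-.08,.12,.005):
    z=max(0,-.1*np.sin(t))+ (0 if d<=90 else .056*np.sin(t-np.pi/2))
    P=np.array([y-.082*np.cos(t)+.028*np.sin(t), z+.082*np.sin(t)+.028*np.cos(t)])
    h=hull("side",P[0],P[1],t); res.append(((g&h).sum()/(g|h).sum(),d,y))
res.sort(reverse=True); print(np.round(res[:8],3),g.sum())
E
python3 free.py
```

```text
[[0.912 0.    0.05 ]
 [0.909 0.    0.055]
 [0.885 5.    0.045]
 [0.882 0.    0.045]
 [0.868 0.    0.06 ]
 [0.868 5.    0.04 ]
 [0.86  5.    0.05 ]
 [0.844 0.    0.04 ]] 831
```

The cup dropped back flat with its foot at y≈0.05, because the grip was too light for the last part. I'll regrip, and this time tighten the grip mid-arc.

play_rows(
  linear=[
    [0,0,0],
    [0,0,0.05],
    [0,-0.042,0.01],
    [0,-0.042,0],
    [0,0,-0.045],
    [0,0,-0.045],
    [0,0,-0.028],
    [0,0,0],
  ],
  turn=[0,0,0,0,0,0,0,0],
  hand=0.0854,
)

```text
time: 28.55
tool_pos: [0.6184, -0.0318, 0.0019]
tool_rot: [-0.003, 0.698, 0.716, -0.002]
contact_force: [-1.0, 0.8, 0.8]
gripper_width: 1.0
grasp_force: 0.0
```

play_rows(
  linear=[
    [0,0,0],
    [0,0,0],
    [0,0,0.003],
    [0,0.01,0],
    [0,0.01,0],
    [0,0.005,0],
    [0,0,0],
  ],
  turn=[0,0,0,0,0,0,0],
  hand=0.054,
)

```text
time: 29.42
tool_pos: [0.6208, -0.0065, 0.0077]
tool_rot: [-0.0, 0.697, 0.717, -0.0]
contact_force: [-0.4, -0.5, -2.2]
gripper_width: 0.645
grasp_force: 63.5
```

play_rows(
  linear=[
    [0,0.004,-0.001],
    [0,0,0],
  ],
  turn=[0,0],
)

```text
time: 29.68
tool_pos: [0.6217, -0.0031, 0.0076]
tool_rot: [0.0, 0.698, 0.716, 0.001]
contact_force: [-0.4, 0.6, 2.0]
gripper_width: 0.648
grasp_force: 63.6
```

play_rows(
  linear=[
    [0,0.004,0],
    [0,0,0],
  ],
  turn=[0,0],
)

```text
time: 29.92
tool_pos: [0.6217, 0.0009, 0.0076]
tool_rot: [0.001, 0.698, 0.716, 0.001]
contact_force: [-0.5, -1.0, 3.7]
gripper_width: 0.645
grasp_force: 63.7
```

play_rows(
  linear=[
    [0,0.003,0],
    [0,0,0],
  ],
  turn=[0,0],
)

```text
time: 30.18
tool_pos: [0.6216, 0.0038, 0.0076]
tool_rot: [0.001, 0.698, 0.716, 0.0]
contact_force: [-0.7, -1.4, 5.6]
gripper_width: 0.642
grasp_force: 63.9
```

play_rows(
  linear=[
    [0,0.003,0],
    [0,0,0],
  ],
  turn=[0,0],
)

```text
time: 30.42
tool_pos: [0.6218, 0.004, 0.0076]
tool_rot: [0.002, 0.697, 0.717, -0.001]
contact_force: [0.5, -12.5, 5.1]
gripper_width: 0.648
grasp_force: 64.0
```

play_rows(
  linear=[
    [0,-0.002,0.001],
    [0,0,0],
  ],
  turn=[0,0],
  hand=0.0559,
)

```text
time: 30.68
tool_pos: [0.6208, 0.0039, 0.0074]
tool_rot: [0.0, 0.698, 0.716, -0.001]
contact_force: [2.1, -5.0, 0.1]
gripper_width: 0.657
grasp_force: 6.3
```

play_rows(
  linear=[
    [0,0,0.005],
    [0,0,0.005],
    [0,0.001,0.005],
    [0,0.001,0.005],
    [0,0.001,0.005],
    [0,0.002,0.005],
    [0,0.001,0.005],
    [0,0,0],
  ],
  turn=[0,0,0,0,0,0,0,0],
)

```text
time: 31.68
tool_pos: [0.6214, 0.011, 0.0437]
tool_rot: [0.0, 0.698, 0.717, 0.0]
contact_force: [-0.0, 0.6, -1.8]
gripper_width: 0.654
grasp_force: 5.5
```

```bash
python3 fitc.py | grep -v "^[5-9][0-9]* "
```

```text
0.72 500
0 0.508 0.918  foot edge [0.093 0.035]
10 0.582 0.932  foot edge [0.087 0.021]
15 0.639 0.972  foot edge [0.083 0.015]
20 0.669 0.982  foot edge [0.078 0.009]
25 0.67 0.966  foot edge [0.073 0.003]
30 0.647 0.928  foot edge [ 0.068 -0.002]
35 0.624 0.914  foot edge [ 0.062 -0.007]
40 0.594 0.906  foot edge [ 0.056 -0.011]
45 0.558 0.882  foot edge [ 0.049 -0.015]
[0.62096774 0.01089057 0.04298189] [-0.07554583  1.17448886 -0.99891594] 5.471705524687422 [-0.0261052   0.03187968  0.03331339]
```

play_rows(
  linear=[
    [0,0,0],
    [0,0,0],
  ],
  turn=[0,0],
  hand=0.05597,
)

```text
time: 32.12
tool_pos: [0.6209, 0.0108, 0.0429]
tool_rot: [-0.0, 0.698, 0.716, -0.0]
contact_force: [-0.4, 0.2, -0.3]
gripper_width: 0.66
grasp_force: 1.6
```

play_rows(
  linear=[
    [0,0.002,0.004],
    [0,0.001,0.004],
    [0,0.001,0.004],
    [0,0,0.003],
    [0,0.001,0.002],
    [0,0,0],
  ],
  turn=[0,0,0,0,0,0],
)

```text
time: 32.88
tool_pos: [0.6212, 0.0159, 0.0603]
tool_rot: [0.0, 0.698, 0.716, 0.0]
contact_force: [0.6, 0.1, 0.6]
gripper_width: 0.655
grasp_force: 1.7
```

```bash
python3 fitc.py | grep -v "^[12][0-9]* "
```

```text
Traceback (most recent call last):
  File "fitc.py", line 8, in <module>
    im=save("side","side_now.png"); t=trace("side","cup"); g=t[0]["region"]; print(t[0]["p"],g.sum())
                                                             ~^^^
IndexError: list index out of range
```

```bash
python3 free.py || python3 free.py; python3 fitc.py | grep -v "^[12][0-9]* "
```

```text
[[8.29e-01 4.50e+01 5.00e-02]
 [8.18e-01 4.00e+01 5.50e-02]
 [8.16e-01 4.50e+01 4.50e-02]
 [8.11e-01 4.00e+01 6.00e-02]
 [7.92e-01 4.50e+01 5.50e-02]
 [7.86e-01 5.00e+01 4.50e-02]
 [7.81e-01 4.00e+01 5.00e-02]
 [7.78e-01 5.00e+01 4.00e-02]] 635
0.95 667
0 0.411 0.664  foot edge [0.098 0.052]
5 0.423 0.657  foot edge [0.095 0.045]
30 0.556 0.724  foot edge [0.073 0.015]
35 0.619 0.778  foot edge [0.067 0.01 ]
40 0.683 0.843  foot edge [0.061 0.006]
45 0.766 0.918  foot edge [0.054 0.002]
50 0.801 0.954  foot edge [ 0.047 -0.001]
55 0.746 0.937  foot edge [ 0.04  -0.003]
60 0.692 0.928  foot edge [ 0.032 -0.005]
65 0.653 0.921  foot edge [ 0.025 -0.006]
70 0.609 0.906  foot edge [ 0.017 -0.006]
75 0.575 0.894  foot edge [ 0.01  -0.006]
80 0.549 0.88  foot edge [ 0.002 -0.005]
85 0.53 0.871  foot edge [-0.005 -0.004]
90 0.517 0.867  foot edge [-0.012 -0.002]
95 0.5 0.846  foot edge [-0.019  0.001]
[0.62117637 0.01571503 0.0601734 ] [0.39199479 0.06675687 1.23691496] 1.7518222200624223 [-0.08738577 -0.00923838  0.02155845]Traceback (most recent call last):
  File "free.py", line 4, in <module>
    grab=save("side","side_now.png"); g=trace("side","cup")[0]["region"]; res=[]
                                        ~~~~~~~~~~~~~~~~~~~^^^
IndexError: list index out of range
```

play_rows(
  linear=[
    [0,0,0],
    [0,0,0.002],
    [0,0.002,0.002],
    [0,0.003,0.001],
    [0,0.003,0.001],
    [0,0.003,0.001],
    [0,0,0],
  ],
  turn=[0,0,0,0,0,0,0],
  hand=0.0557,
)

```text
time: 34.25
tool_pos: [0.6215, 0.0256, 0.0682]
tool_rot: [0.001, 0.697, 0.717, -0.001]
contact_force: [-2.8, -5.6, 2.9]
gripper_width: 0.658
grasp_force: 10.2
```

```bash
python3 fitc.py | grep -v "^[123][0-9]* "
```

```text
0.78 657
0 0.389 0.638 0.19 foot edge [0.108 0.06 ]
5 0.399 0.633 0.18 foot edge [0.105 0.053]
40 0.648 0.823 0.24 foot edge [0.07  0.014]
45 0.71 0.883 0.25 foot edge [0.064 0.01 ]
50 0.795 0.951 0.26 foot edge [0.057 0.007]
55 0.783 0.979 0.27 foot edge [0.05  0.005]
60 0.728 0.965 0.27 foot edge [0.042 0.003]
65 0.676 0.953 0.24 foot edge [0.035 0.002]
70 0.633 0.938 0.2 foot edge [0.027 0.002]
75 0.599 0.921 0.17 foot edge [0.02  0.002]
80 0.571 0.91 0.14 foot edge [0.012 0.003]
85 0.546 0.895 0.1 foot edge [0.005 0.004]
90 0.529 0.884 0.09 foot edge [-0.002  0.006]
95 0.515 0.884 0.11 foot edge [-0.009  0.009]
[0.62143447 0.025614   0.06815884] [-1.83914532 -4.97306269  2.80470153] 10.25581825117115 [-0.89107182  0.39557242  0.08972754]
```

play_rows(
  linear=[
    [0,-0.004,-0.001],
    [0,-0.004,-0.001],
    [0,-0.003,-0.001],
    [0,0,0],
  ],
  turn=[0,0,0,0],
)

```text
time: 34.95
tool_pos: [0.6207, 0.0158, 0.0635]
tool_rot: [-0.0, 0.698, 0.716, -0.0]
contact_force: [1.0, -0.0, -1.4]
gripper_width: 0.655
grasp_force: 9.6
```

play_rows(
  linear=[
    [0,0,0],
    [0,0,0],
  ],
  turn=[0,0],
  hand=0.0559,
)

```text
time: 35.2
tool_pos: [0.621, 0.016, 0.064]
tool_rot: [0.0, 0.698, 0.716, 0.0]
contact_force: [-0.2, -0.2, -1.3]
gripper_width: 0.655
grasp_force: 6.0
```

```bash
python3 fitc.py | grep -v "^[123][0-9]* "
```

```text
0.56 678
0 0.4 0.645  foot edge [0.098 0.056]
5 0.408 0.636  foot edge [0.095 0.049]
40 0.655 0.819  foot edge [0.061 0.01 ]
45 0.719 0.872  foot edge [0.054 0.006]
50 0.788 0.938  foot edge [0.047 0.003]
55 0.794 0.968  foot edge [0.04  0.001]
60 0.738 0.962  foot edge [ 0.033 -0.001]
65 0.693 0.95  foot edge [ 0.025 -0.002]
70 0.646 0.932  foot edge [ 0.018 -0.003]
75 0.614 0.923  foot edge [ 0.01  -0.002]
80 0.582 0.907  foot edge [ 0.003 -0.002]
85 0.556 0.891  foot edge [-0.005 -0.   ]
90 0.541 0.885  foot edge [-0.012  0.002]
95 0.526 0.864  foot edge [-0.019  0.005]
[0.62104386 0.01597465 0.06405369] [ 1.18744566  0.85521022 -1.80701376] 6.026226083049551 [-0.02873523 -0.01566678  0.00450854]
```

play_rows(
  linear=[
    [0,-0.003,0.001],
    [0,-0.003,0.001],
    [0,0,0],
  ],
  turn=[0,0,0],
  hand=0.05595,
)

```text
time: 35.78
tool_pos: [0.6212, 0.0095, 0.0663]
tool_rot: [0.0, 0.698, 0.716, 0.0]
contact_force: [-0.8, -0.1, -0.8]
gripper_width: 0.654
grasp_force: 2.7
```

```bash
python3 fitc.py | grep -v "^[123][0-9]* "
```

```text
0.72 708
0 0.37 0.599  foot edge [0.092 0.058]
5 0.385 0.595  foot edge [0.089 0.051]
40 0.558 0.729  foot edge [0.054 0.012]
45 0.626 0.795  foot edge [0.048 0.008]
50 0.7 0.863  foot edge [0.041 0.005]
55 0.759 0.925  foot edge [0.034 0.003]
60 0.808 0.987  foot edge [0.026 0.001]
65 0.77 0.99  foot edge [0.019 0.   ]
70 0.722 0.977  foot edge [ 0.011 -0.   ]
75 0.676 0.963  foot edge [ 0.004 -0.   ]
80 0.648 0.948  foot edge [-0.004  0.001]
85 0.616 0.932  foot edge [-0.011  0.002]
90 0.592 0.919  foot edge [-0.018  0.004]
95 0.57 0.897  foot edge [-0.025  0.007]
[0.6211984  0.00964126 0.06628151] [ 0.06783733 -0.30767076  0.48894715] 2.7644519122532074 [-0.01189134  0.04823931 -0.01073342]
```

play_rows(
  linear=[
    [0,0,0],
    [0,0.004,0],
    [0,0.004,0],
    [0,0.004,0],
    [0,0.004,0],
    [0,0.004,0],
    [0,0,0],
  ],
  turn=[0,0,0,0,0,0,0],
  hand=0.0557,
)

```text
time: 36.85
tool_pos: [0.6213, 0.0304, 0.0669]
tool_rot: [0.0, 0.697, 0.717, 0.0]
contact_force: [-2.3, -1.0, 5.8]
gripper_width: 0.655
grasp_force: 10.6
```

```bash
python3 fitc.py | grep -v "^[123][0-9]* "
```

```text
0.9 779
0 0.367 0.555 0.12 foot edge [0.112 0.059]
5 0.377 0.553 0.12 foot edge [0.11  0.052]
40 0.524 0.656 0.16 foot edge [0.075 0.013]
45 0.576 0.712 0.17 foot edge [0.069 0.009]
50 0.642 0.77 0.18 foot edge [0.062 0.006]
55 0.69 0.822 0.19 foot edge [0.054 0.004]
60 0.748 0.89 0.19 foot edge [0.047 0.002]
65 0.824 0.963 0.2 foot edge [0.04  0.001]
70 0.825 0.986 0.21 foot edge [0.032 0.   ]
75 0.788 0.979 0.18 foot edge [0.025 0.   ]
80 0.753 0.969 0.13 foot edge [0.017 0.001]
85 0.719 0.958 0.11 foot edge [0.01  0.003]
90 0.697 0.949 0.09 foot edge [0.002 0.005]
95 0.673 0.927 0.11 foot edge [-0.005  0.008]
[0.62129195 0.03033915 0.06692434] [-1.68604706 -0.40898702  5.61408883] 10.613569588251721 [-0.19657125  0.40115645 -0.03231384]
```

Now at about 68° with the foot down. Continuing along the arc.

play_rows(
  linear=[
    [0,0.004,0],
    [0,0.004,0],
    [0,0.004,-0.001],
    [0,0.003,-0.001],
    [0,0.003,0],
    [0,0,0],
  ],
  turn=[0,0,0,0,0,0],
)

```text
time: 37.8
tool_pos: [0.6216, 0.0485, 0.0643]
tool_rot: [0.0, 0.698, 0.717, 0.001]
contact_force: [0.7, -1.5, 2.7]
gripper_width: 0.65
grasp_force: 10.8
```

```bash
python3 fitc.py | grep -v "^[1234][0-9]* "
```

```text
0.78 829
0 0.334 0.497 0.0 foot edge [0.13  0.056]
5 0.343 0.492 0.01 foot edge [0.128 0.049]
50 0.525 0.648 0.05 foot edge [0.08  0.003]
55 0.569 0.703 0.05 foot edge [0.073 0.001]
60 0.62 0.761 0.05 foot edge [ 0.065 -0.001]
65 0.675 0.824 0.05 foot edge [ 0.058 -0.002]
70 0.728 0.879 0.06 foot edge [ 0.05  -0.002]
75 0.78 0.93 0.05 foot edge [ 0.043 -0.002]
80 0.821 0.975 0.04 foot edge [ 0.035 -0.001]
85 0.816 0.982 0.05 foot edge [0.028 0.   ]
90 0.795 0.971 0.06 foot edge [0.02  0.002]
95 0.782 0.971 0.09 foot edge [0.013 0.005]
[0.62154126 0.04847568 0.06426547] [ 1.35060907 -0.70581264  4.43554498] 10.792836984037422 [-0.062003   -0.32832001 -0.00104955]
```

play_rows(
  linear=[
    [0,0.003,-0.001],
    [0,0.003,-0.001],
    [0,0.002,0],
    [0,0,0],
  ],
  turn=[0,0,0,0],
)

```text
time: 38.5
tool_pos: [0.621, 0.056, 0.0618]
tool_rot: [-0.0, 0.698, 0.716, 0.0]
contact_force: [2.1, -0.6, 4.0]
gripper_width: 0.656
grasp_force: 11.2
```

play_rows(
  linear=[
    [0,0,0],
    [0,0,0],
    [0,0,0],
  ],
  turn=[0,0,0],
  hand=0.058,
)

```text
time: 38.88
tool_pos: [0.6202, 0.056, 0.0611]
tool_rot: [-0.001, 0.698, 0.716, -0.001]
contact_force: [0.1, 0.3, -0.2]
gripper_width: 0.68
grasp_force: 0.0
```

play_rows(
  linear=[
    [0,0,0],
    [0,0,0],
    [0,0,0],
    [0,0,0],
  ],
  turn=[0,0,0,0],
  hand=0.0854,
)

```text
time: 39.38
tool_pos: [0.621, 0.0558, 0.062]
tool_rot: [0.0, 0.698, 0.716, 0.0]
contact_force: [0.3, 0.1, 0.1]
gripper_width: 0.997
grasp_force: 0.0
```

play_rows(
  linear=[
    [0,0,0.03],
    [0,0,0.04],
    [0,0,0.05],
    [0,0,0.05],
    [-0.05,-0.03,0.03],
    [-0.05,-0.03,0],
    [-0.05,-0.03,0],
    [0,0,0],
  ],
  turn=[0,0,0,0,0,0,0,0],
)

```text
time: 40.38
tool_pos: [0.4709, -0.0338, 0.2602]
tool_rot: [0.0, 0.699, 0.715, -0.0]
contact_force: [0.9, -0.5, 0.1]
gripper_width: 1.001
grasp_force: 0.0
```

```bash
python3 free.py; python3 - <<'E'
from h import *
a=cv2.imread("pics/side_now.png"); b=save("top","top_end.png")[:,:,::-1]
c=np.hstack([cv2.resize(a[140:240,190:310],(396,330),interpolation=cv2.INTER_CUBIC),cv2.resize(b[130:230,170:290],(396,330),interpolation=cv2.INTER_CUBIC)])
cv2.imwrite("pics/end.png",c)
E
```

```text
[[9.21e-01 9.00e+01 3.00e-02]
 [9.06e-01 9.50e+01 2.50e-02]
 [9.05e-01 9.00e+01 3.50e-02]
 [8.90e-01 9.00e+01 2.50e-02]
 [8.88e-01 9.50e+01 2.00e-02]
 [8.85e-01 8.50e+01 3.00e-02]
 [8.81e-01 8.50e+01 3.50e-02]
 [8.77e-01 9.50e+01 3.00e-02]] 919
```

View pics/end.png

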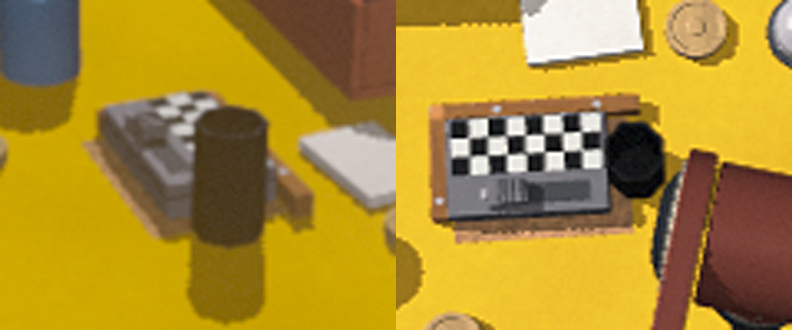

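```bash
python3 - <<'E'
from h import *
f=lambda n:cv2.cvtColor(cv2.imread(n),cv2.COLOR_BGR2GRAY)[160:198,186:230].astype(np.float32)
print(cv2.phaseCorrelate(f("pics/top3.png"),f("pics/top_end.png"),cv2.createHanningWindow((44,38),cv2.CV_32F)))
a=cv2.imread("pics/top3.png").astype(int)-cv2.imread("pics/top_end.png"); print((np.abs(a).max(2)[158:200,178:232]>40).sum())
E
```

```text
((0.5125986119630284, 0.0030109394903554687), 1.0170032056172689)
29
```

```bash
python3 - <<'E'
from h import *
f=lambda n:cv2.cvtColor(cv2.imread(n),cv2.COLOR_BGR2GRAY)[160:198,186:230].astype(np.float32)
W=cv2.createHanningWindow((44,38),cv2.CV_32F);a=f("pics/top3.png");b=f("pics/top_end.png")
print(cv2.phaseCorrelate(a,a,W),np.abs(a-b).mean(),np.abs(a-np.roll(a,1,1)).mean())
E
```

```text
((0.5, 0.0), 1.0) 5.5508375 21.541866
```

```bash
python3 -c "
from plant import *
print(job_done())"
```

```text
the job is handed in; nothing more can be done
None
```

The job is handed in: the box is parked flush against both strips with its latch shut, the dice cup stands upright beside the box's free short side, and the arm is clear of everything. The first raise slipped and the cup fell back flat; on the second try the camera fit put the foot about 5 mm off the ledge at times.

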